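# Set the larger dust vent to half open

### The job

Set the larger of the two dust vents to half open: push its upright plate in with the fingertips, away from you, until the gate has passed its stop pin, then let go so that it springs back and latches against the pin. Only push, do not pinch the plate; leave the smaller vent shut and do not disturb the loose things around.

Things in the scene. Friction and masses are not known exactly. Their poses are not given: they have to be found in the camera images.
- panel: Grey sheet-metal extraction panel fixed flat on the bench, 330 x 350 x 20 mm, carrying two parallel dust vents side by side (either may be on the left). Origin on the bench top; the panel spans x -50 to +280 and y -175 to +175 mm in its own frame. Its x axis is the direction in which the gates are pushed in (roughly away from the robot), z up. Panel top 20 mm above the bench.
- big: The larger vent, fixed: an aluminium gate housing with a round port (Ø80 mm) in its top. Origin on the panel's top (20 mm above the bench), under the near face of the push plate when the gate is shut. x axis = the direction in which the gate is pushed in, z up. The housing is 116 mm wide (y), 14 mm high and spans x 85 to 255 mm.
- big_port (a point): Centre of the larger vent's round port, on the housing's top, at x 140, z 14 mm of the vent's frame.
- big_push (a point): Middle of the near face (the face to push on, facing the vent's -x) of the upright steel push plate at the near end of the larger vent's gate; moves with the gate. The push plate is 52 mm wide, 12 mm thick, and stands from 6 to 52 mm above the panel; this point is 32 mm above the panel (52 mm above the bench). The flat gate under it is 106 mm wide, its top 7 mm above the panel.
- big_gate (a joint): Slide of the larger vent's gate in m: 0 = shut, grows as the push plate is pushed in along the vent's +x, end stop at 0.062. A spring always drives it back towards 0: about 4 N when shut, 10 N at the end stop. Port half open at 0.04: once pushed past 0.04 a stop pin springs up behind the gate's near edge, and when let go the gate comes back and rests against the pin at about 0.04. Let go short of that, it shuts again.
- big_pin (a joint): Height of the larger vent's brass stop pin (10 mm across, at x 35, y +46 mm of the vent's frame) in m: 0 = held down under the gate, 0.008 = sprung up behind it. Pressing the pin down lets the gate go.
- small: The smaller vent, fixed: an aluminium gate housing with a round port (Ø50 mm) in its top. Origin on the panel's top (20 mm above the bench), under the near face of the push plate when the gate is shut. x axis = the direction in which the gate is pushed in, z up. The housing is 80 mm wide (y), 14 mm high and spans x 85 to 255 mm.
- small_port (a point): Centre of the smaller vent's round port, on the housing's top, at x 125, z 14 mm of the vent's frame.
- small_push (a point): Middle of the near face (the face to push on, facing the vent's -x) of the upright steel push plate at the near end of the smaller vent's gate; moves with the gate. The push plate is 34 mm wide, 12 mm thick, and stands from 6 to 52 mm above the panel; this point is 32 mm above the panel (52 mm above the bench). The flat gate under it is 70 mm wide, its top 7 mm above the panel.
- small_gate (a joint): Slide of the smaller vent's gate in m: 0 = shut, grows as the push plate is pushed in along the vent's +x, end stop at 0.042. A spring always drives it back towards 0: about 4 N when shut, 8 N at the end stop. Port half open at 0.025: once pushed past 0.025 a stop pin springs up behind the gate's near edge, and when let go the gate comes back and rests against the pin at about 0.025. Let go short of that, it shuts again.
- small_pin (a joint): Height of the smaller vent's brass stop pin (10 mm across, at x 20, y +28 mm of the vent's frame) in m: 0 = held down under the gate, 0.008 = sprung up behind it. Pressing the pin down lets the gate go.
- glue: Yellow glue bottle, 60 mm diameter, 170 mm tall, standing loose on the bench. Origin at the centre of its underside. Leave alone.
- spray: White spray can, 52 mm diameter, 150 mm tall, standing loose on the bench. Origin at the centre of its underside. Leave alone.
- tape: Empty cardboard tape core, 90 mm outside diameter, 25 mm high, lying loose on the bench. Origin at the centre of its underside. Leave alone.
- offcut: Small light wood offcut, 45 x 28 x 22 mm, lying loose on the panel between the two vents. Origin at the centre of its underside. Leave alone.

How it is judged:
On the way, in this order (a step that is already met when the one before it is completed fails the run):
1. the larger vent's gate is pushed in past its stop pin, and the pin springs up (value of joint big_gate above 0.0425 m and value of joint big_pin above 0.005 m), for 0.05 s.
2. let go, the gate has come back and rests against the pin, half open (value of joint big_gate between 0.037 and 0.042 m and value of joint big_pin above 0.005 m and velocity of joint big_gate between -0.01 and 0.01 m/s and contact force between each of the arm, the fingers and big below 0.1 N), for 0.3 s.
At the end, for the whole second after the job is handed in: The larger vent's gate rests, untouched, against its raised stop pin (slide between 37 and 42 mm, pin up by more than 5 mm); the smaller vent is shut (slide below 3 mm); the loose things are within 20 mm of where they stood (all of step 2 and value of joint small_gate below 0.003 m and distance of each of glue, spray, tape, offcut from where it was at the start of the episode below 0.02 m).
It fails at once if the smaller vent's gate is pushed in by more than 12 mm (value of joint small_gate above 0.012 m).
It fails at once if the push plate is pinched: the grasp point is within the plate, the fingers astride it and touching it (contact force between the fingers and big_gate above 0.5 N and x of the grasp point in the frame of big_push between 0 and 0.012 m and y of the grasp point in the frame of big_push between -0.026 and 0.026 m and z of the grasp point in the frame of big_push below 0.025 m).
It fails at once if a loose thing is lifted, carried or knocked more than 20 mm from its place (distance of any of glue, spray, tape, offcut from where it was at the start of the episode above 0.02 m).
It also fails if it takes over 32 s, if anything falls off the work surface, if the arm or the gripper's body presses on something with over 40 N, if the wrist force passes 120 N, or if a joint passes its speed limit or range.

### The arm

A 6-joint arm with a two-finger parallel gripper is mounted at the origin on the work surface. World frame = base frame: x ahead of the robot, y to its left, z up, the work surface at z = 0. Lengths are in m, angles in rad, forces in N, time in s.
With the tool pointing down it reaches from about 0.375 to 0.975 m from the base axis. Payload 3.8 kg.
Tool frame: the origin (TCP) lies on the centre line of the jaws, within the pads' length; the fingertips stand 17 mm ahead of it and the grasp point (between the pads) lies 2 mm behind it (bot.tip_extent is the distance from the TCP to the fingertips, in m); z points along the fingers, y is the line along which they close (so a half turn about z gives the same grasp; the last joint's range is limited). The gripper opens to 85 mm and grips with 20 to 120 N. Pads are 22 mm wide; open, the fingers measure 114 mm over their backs; the gripper's body (76 mm by 85 mm) begins 54 mm behind the grasp point. The pads swing forward as they close: fully open they stand 13 mm farther back than shut.
Start: joints at [-1.243, 0.264, 1.604, -0, 1.274, -0.037], TCP at [0.241, -0.631, 0.248] pointing down, gripper open.
Joint ranges: [-2.63, 2.63], [-0.94, 2.18], [0.31, 2.57], [-1.31, 4.45], [0, 2.66], [-2.55, 2.55]. Speed limits (rad/s): [2.57, 2.57, 3.14, 3.14, 3.14, 3.14].

### API

Orientations are given as a rotation vector (axis times angle).
In Python, from workcell import readout, read_camera, finish_job, bot gives the robot as it stands.
- The arm moves only by the tool jog_arm, never from a script. Its argument "deltas" is one flat list of numbers, 7 for each row, row after row: the shift along the tool's x, y, z in m, then the turn, a rotation vector about the tool's x, y, z in degrees, then the gripper command: -1 is shut, 1 is fully open, values between are in proportion. A call has 1 to 8 rows; each row is the pose to reach, as a shift and turn from the pose commanded when the call began, along the tool's axes at that moment; what a row does not reach only later rows make up. A row lasts 1/10 s, in which the tool goes at most 50 mm and 8.59 degrees, less where a joint would pass 70% of its speed; a pose out of reach is approached as far as the arm can. A call with a gripper value outside its range is refused whole. The fingers move at their own pace and stop on an object; "squeeze" is the grip in N (left out, the last holds). Time passes only in rows, so rows that repeat a pose let the fingers close. It gives the time, the measured TCP pose, the force, the opening and the grip force at its end, in the units of the state.
- readout.read_state(): the state, without advancing time (a new reading comes with each control period).
- read_camera(name): name is "scene" or "top"; returns a dict with "color" (480x640x3 uint8, blue, green, red), "fx", "fy", "cx", "cy" (pixels), "dist" ([k1, k2, p1, p2, k3] as OpenCV has them; the pictures are not rectified), "origin" and "attitude" of the camera in the world. Camera axes: x right, y down, z forward; pixel columns grow to the right and rows downward; lengths in m; the calibration is good to about 2 mm. A picture is of the moment at which its call begins. There is no depth.
- finish_job(): hands the job in; it is judged then, once.
The state is a dict: "time": time; "q": joint angles; "joint_vel": joint speeds; "joint_torque": joint torques, N m; "tool_pos": TCP position; "tcp_rot": TCP orientation; "wrist_force": force on the tool from outside, world axes, zero at the start; "torque": the same for the moment, N m; "width": opening from 0.0 (shut) to 1.0 (fully open); "grip_force": force on a finger pad.
Only numpy, scipy, OpenCV 4.12 (cv2) and the standard library are available. Lean on these libraries where they do the work, as an engineer would, in place of code of your own. Each camera call takes 0.05 s, during which the arm holds its last target. There are 200 camera calls.

## Working session

There is one attempt and no reset: what is moved stays moved. The work goes in short steps, Python scripts to look and compute and a tool call to move; the robot and the scene stay as the last step left them, time stands still between calls to the robot, and variables do not carry over. Pictures are saved under pics/ and viewed, at most 10 in all, crops included, and the job is handed in when it is done.

Besides the shell and the picture viewer there is one more tool, called as name(argument=value, ...) on one line, values as JSON. jog_arm: Moves the arm, as the interface text tells. Its arguments: {"type":"object","properties":{"deltas":{"type":"array"},"squeeze":{"type":"number"}},"required":["deltas"]}

```bash
mkdir -p pics
cat > h.py <<'E'
import numpy as np,cv2
from workcell import readout, read_camera, finish_job, bot
from scipy.spatial.transform import Rotation as R
def rot(c):
    a=np.array(c["attitude"],float)
    return a if a.shape==(3,3) else R.from_rotvec(a).as_matrix()
def px2w(c,pts,z):
    K=np.array([[c["fx"],0,c["cx"]],[0,c["fy"],c["cy"]],[0,0,1]])
    u=cv2.undistortPoints(np.array(pts,float).reshape(-1,1,2),K,np.array(c["dist"],float)).reshape(-1,2)
    d=np.c_[u,np.ones(len(u))]@rot(c).T; o=np.array(c["origin"])
    return o+d*((z-o[2])/d[:,2])[:,None]
E
python3 - <<'E'
from h import *
for n in("scene","top"):
    c=read_camera(n); cv2.imwrite(f"pics/{n}0.png",c["color"]); print(n,c["origin"],c["attitude"],c["fx"])
print(readout.read_state())
E
```

```text
scene [1.28208728 0.12566136 1.07817195] [-1.8020803  -1.98253399  0.61011972] 621.1146897597199
top [0.4793305  0.04391383 1.24758187] [-2.12916195  2.19443353 -0.09812681] 500.3079421029899
{'time': 0.1, 'q': array([-1.24294169e+00,  2.64673097e-01,  1.60525946e+00,  1.07362474e-05,
        1.27367961e+00, -3.68947717e-02]), 'joint_vel': array([ 0.00096298,  0.00045739, -0.00406912, -0.00011347, -0.00018474,
        0.00044854]), 'joint_torque': array([ 6.84296065e-04, -5.16705787e+01, -3.68589628e+01,  2.10026155e-05,
        6.33012285e-03,  3.32139564e-05]), 'tool_pos': array([ 0.24058495, -0.62999656,  0.24707776]), 'tcp_rot': array([-3.08752614e+00, -5.69408682e-01,  4.43640044e-04]), 'wrist_force': array([ 0.26681105,  0.00731687, -0.23788864]), 'torque': array([ 0.03788343, -0.03104798, -0.03436991]), 'grip_force': 0.0, 'width': 1.0021158441117033}
```

View pics/top0.png

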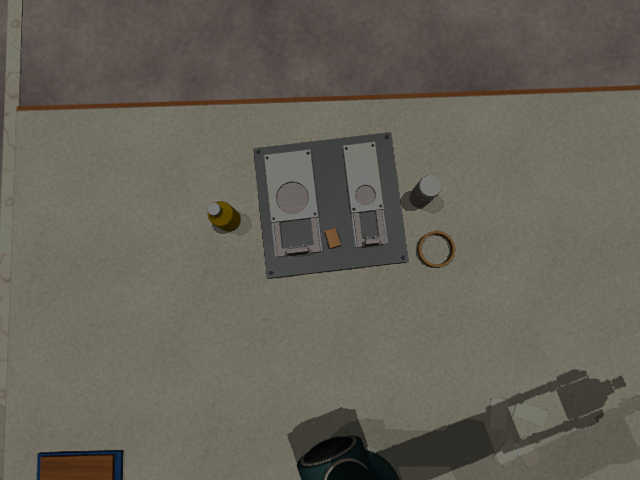

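View pics/scene0.png

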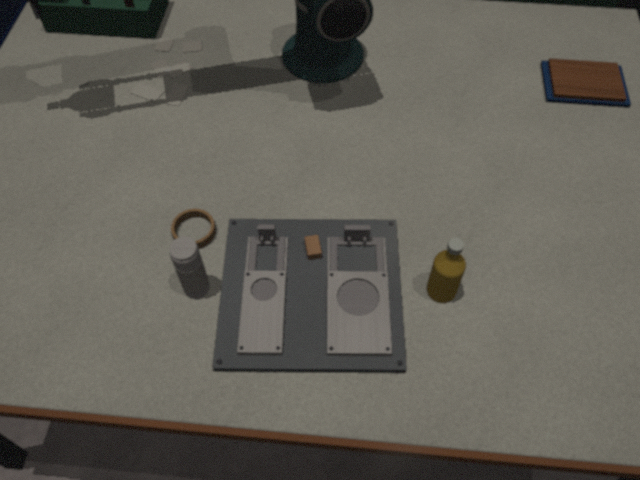

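The top view shows the larger vent on the left, with its port at about (292,197) and its push plate at about (298,251). The smaller vent's plate is at about (373,241), the offcut at (333,238), the glue at (225,217) and the spray can and tape on the right. Next I'll compute the poses.

Run:
```python
from h import *
c=read_camera("top"); im=c["color"]
cv2.imwrite("pics/crop.png",cv2.resize(im[190:290,200:330],None,fx=6,fy=6,interpolation=cv2.INTER_CUBIC))
P=px2w(c,[(255,149),(390,133),(407,262),(268,277)],.02); print(P.round(4))
for a,b in((3,0),(2,1)): d=P[b]-P[a]; print(np.degrees(np.arctan2(d[1],d[0])),np.hypot(*d[:2]))
d=P[0]-P[1];print(np.degrees(np.arctan2(d[1],d[0]))-90)
print("port",px2w(c,[(292,197)],.034),"plate top",px2w(c,[(298,251)],.072),"glue",px2w(c,[(232,222)],0), "offcut",px2w(c,[(333,238)],.042))
s=read_camera("scene"); print("port s",px2w(s,[(358,296)],.034),"plate near top edge", px2w(s,[(345,226),(370,226)],.072))
```

```text
[[ 0.8469  0.2282  0.02  ]
 [ 0.8767 -0.1129  0.02  ]
 [ 0.5506 -0.1406  0.02  ]
 [ 0.5241  0.2011  0.02  ]]
4.7945528618614 0.32393625332606907
4.859011962625774 0.3272834712411647
4.991589949076854
port [[0.71850514 0.13663792 0.034     ]] plate top [[0.58129264 0.12249168 0.072     ]] glue [[0.66606375 0.29214742 0.        ]] offcut [[0.61290212 0.038867   0.042     ]]
port s [[0.71881389 0.13449054 0.034     ]] plate near top edge [[0.58642084 0.09861349 0.072     ]
 [0.58179973 0.14759997 0.072     ]]
```

View pics/crop.png

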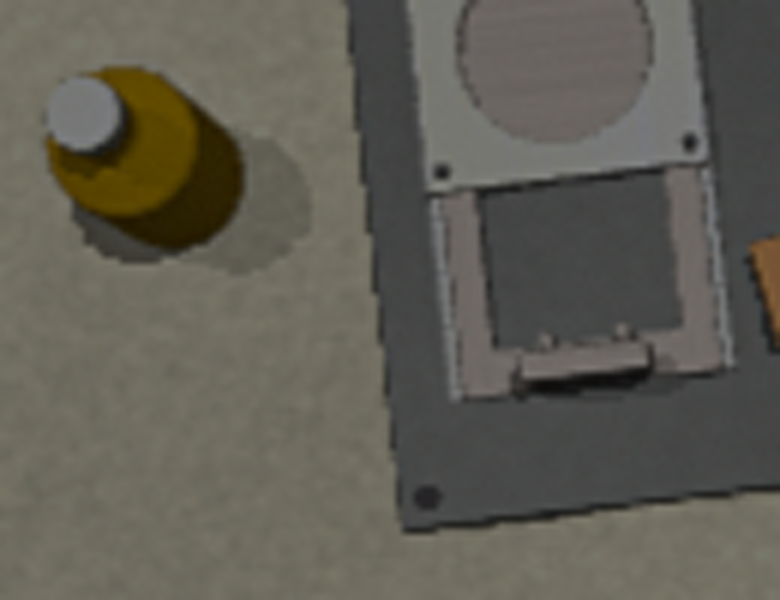

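jog_arm(deltas=[0.029, -0.033, 0, 0, 0, 0, -1, 0.058, -0.066, 0, 0, 0, 0, -1, 0.087, -0.099, 0, 0, 0, 0, -1, 0.116, -0.132, 0, 0, 0, 0, -1, 0.145, -0.165, 0, 0, 0, 0, -1, 0.174, -0.198, 0, 0, 0, 0, -1, 0.203, -0.231, 0, 0, 0, 0, -1, 0.232, -0.264, 0, 0, 0, 0, -1], squeeze=20)

```text
time: 1.0
tool_pos: [0.3635, -0.2994, 0.2482]
tcp_rot: [3.089, 0.569, 0.0]
wrist_force: [1.0, -0.5, -0.2]
width: -0.001
grip_force: 0.0
```

jog_arm(deltas=[0.029, -0.033, 0, 0, 0, 2, -1, 0.058, -0.066, 0, 0, 0, 4, -1, 0.087, -0.099, 0, 0, 0, 6, -1, 0.116, -0.132, 0, 0, 0, 8, -1, 0.145, -0.165, 0, 0, 0, 10, -1, 0.174, -0.198, 0, 0, 0, 12, -1, 0.203, -0.231, 0, 0, 0, 14, -1, 0.232, -0.264, 0, 0, 0, 16, -1])

```text
time: 1.8
tool_pos: [0.4861, 0.0301, 0.2484]
tcp_rot: [3.139, 0.132, 0.001]
wrist_force: [1.2, -1.1, 0.2]
width: -0.003
grip_force: 0.0
```

jog_arm(deltas=[0.019, -0.043, 0, 0, 0, 0, -1, 0.032, -0.08, 0, 0, 0, 0, -1, 0.032, -0.08, 0.04, 0, 0, 0, -1, 0.032, -0.08, 0.08, 0, 0, 0, -1, 0.032, -0.08, 0.12, 0, 0, 0, -1, 0.032, -0.08, 0.15, 0, 0, 0, -1, 0.032, -0.08, 0.15, 0, 0, 0, -1, 0.032, -0.08, 0.15, 0, 0, 0, -1])

```text
time: 2.6
tool_pos: [0.5107, 0.1106, 0.0983]
tcp_rot: [3.139, 0.134, -0.002]
wrist_force: [0.0, -0.7, 0.8]
width: 0.003
grip_force: 0.0
```

Run:
```python
from h import *
s=readout.read_state(); print(s["tool_pos"],s["tcp_rot"])
c=read_camera("scene"); cv2.imwrite("pics/s1.png",cv2.resize(c["color"][150:300,200:480],None,fx=2.8,fy=2.8,interpolation=cv2.INTER_CUBIC))
```

```text
[0.51070467 0.11062776 0.09826725] [ 3.13860234e+00  1.34299265e-01 -1.99960084e-03]
```

View pics/s1.png

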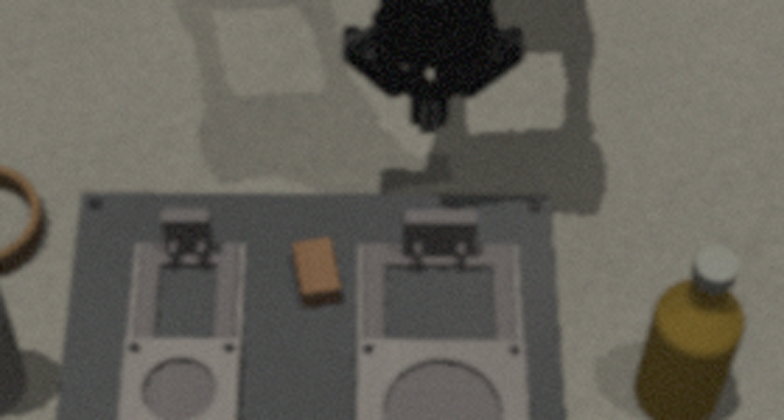

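The view shows the closed fingertips just in front of the larger vent's plate, slightly to one side, with the path clear. I'll lower, centre the fingers and approach.

jog_arm(deltas=[0, -0.008, 0.02, 0, 0, 0, -1, 0, -0.008, 0.042, 0, 0, 0, -1, 0.01, -0.008, 0.042, 0, 0, 0, -1, 0.025, -0.008, 0.042, 0, 0, 0, -1, 0.04, -0.008, 0.042, 0, 0, 0, -1, 0.04, -0.008, 0.042, 0, 0, 0, -1])

```text
time: 3.25
tool_pos: [0.5551, 0.1226, 0.0598]
tcp_rot: [-3.138, -0.134, -0.012]
wrist_force: [-0.4, 0.7, 0.7]
width: 0.0
grip_force: 0.0
```

jog_arm(deltas=[0.005, 0, 0, 0, 0, 0, -1, 0.01, 0, 0, 0, 0, 0, -1, 0.015, 0, 0, 0, 0, 0, -1, 0.02, 0, 0, 0, 0, 0, -1, 0.025, 0, 0, 0, 0, 0, -1, 0.03, 0, 0, 0, 0, 0, -1, 0.03, 0, 0, 0, 0, 0, -1])

```text
time: 3.95
tool_pos: [0.5782, 0.1245, 0.0558]
tcp_rot: [3.138, 0.134, -0.008]
wrist_force: [-5.2, -1.0, 4.4]
width: 0.001
grip_force: 2.7
```

jog_arm(deltas=[0.006, 0, 0, 0, 0, 0, -1, 0.012, 0, 0, 0, 0, 0, -1, 0.018, 0, 0, 0, 0, 0, -1, 0.024, 0, 0, 0, 0, 0, -1, 0.03, 0, 0, 0, 0, 0, -1, 0.036, 0, 0, 0, 0, 0, -1, 0.041, 0, 0, 0, 0, 0, -1, 0.041, 0, 0, 0, 0, 0, -1])

```text
time: 4.75
tool_pos: [0.6179, 0.128, 0.0555]
tcp_rot: [3.138, 0.134, -0.012]
wrist_force: [-9.3, -0.6, 4.8]
width: -0.001
grip_force: 4.4
```

Run:
```python
from h import *
s=readout.read_state(); print(s["tool_pos"],s["wrist_force"])
c=read_camera("scene"); cv2.imwrite("pics/s2.png",cv2.resize(c["color"][200:320,300:460],None,fx=4.8,fy=4.8,interpolation=cv2.INTER_CUBIC))
```

```text
[0.61791861 0.12797518 0.05549916] [-9.29931281 -0.64871448  4.78496118]
```

View pics/s2.png

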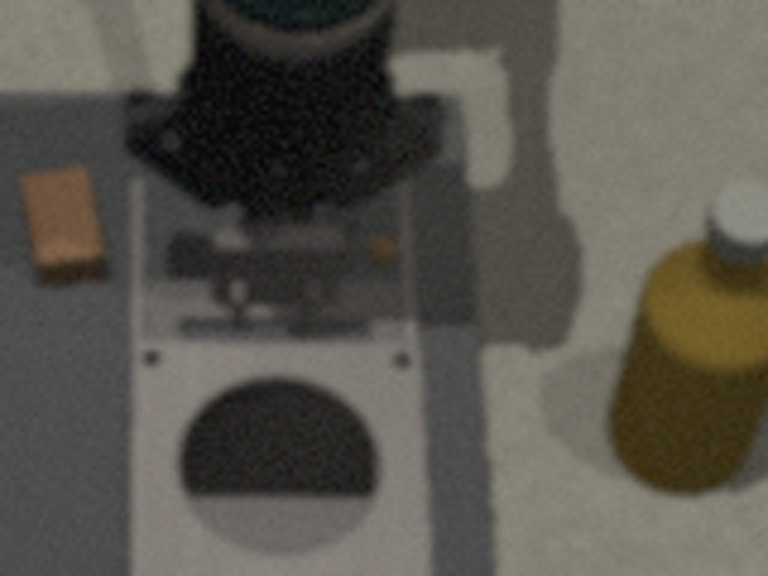

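The port is more than half open and the brass pin is visible at (383,247) in the crop, so it has sprung up. I'll let go by backing straight out.

jog_arm(deltas=[-0.005, 0, 0, 0, 0, 0, -1, -0.01, 0, 0, 0, 0, 0, -1, -0.016, 0, 0, 0, 0, 0, -1, -0.025, 0, 0, 0, 0, 0, -1, -0.045, 0, 0, 0, 0, 0, -1, -0.07, 0, 0, 0, 0, 0, -1, -0.1, 0, 0, 0, 0, 0, -1, -0.1, 0, 0, 0, 0, 0, -1])

```text
time: 5.6
tool_pos: [0.5164, 0.119, 0.0549]
tcp_rot: [3.138, 0.135, -0.008]
wrist_force: [0.1, -0.7, 0.1]
width: -0.003
grip_force: 0.0
```

jog_arm(deltas=[0, 0, -0.04, 0, 0, 0, -1, 0, 0, -0.08, 0, 0, 0, -1, 0, 0, -0.1, 0, 0, 0, -1, 0, 0, -0.1, 0, 0, 0, -1, 0, 0, -0.1, 0, 0, 0, -1])

```text
time: 6.1
tool_pos: [0.5219, 0.1196, 0.1566]
tcp_rot: [-3.139, -0.134, -0.003]
wrist_force: [-0.5, 0.4, -1.7]
width: 0.002
grip_force: 0.0
```

Run:
```python
from h import *
s=readout.read_state(); print(s["tool_pos"],s["wrist_force"])
c=read_camera("scene"); cv2.imwrite("pics/s3.png",cv2.resize(c["color"][170:320,150:480],None,fx=2.4,fy=2.4,interpolation=cv2.INTER_CUBIC))
```

```text
[0.52188055 0.11962505 0.15663335] [-0.45464759  0.40804792 -1.71896948]
```

View pics/s3.png

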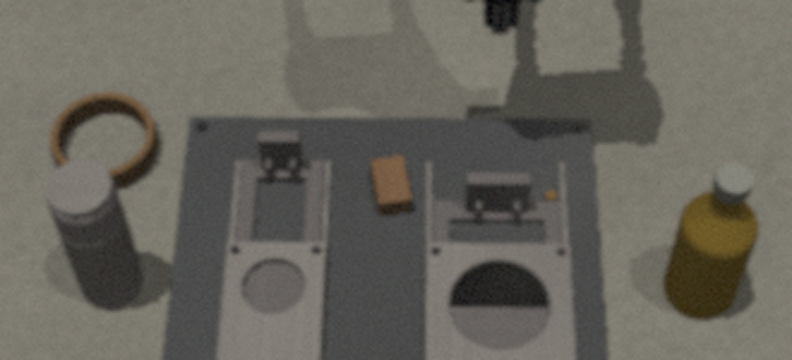

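The larger port is half open with the gate against the raised pin at (551,195). The smaller vent is shut and the loose things are where they were.

```bash
python3 -c "
from h import *
print(finish_job())"
```

```text
the job is handed in; nothing more can be done
None
```

The job is handed in: the last picture shows the larger vent latched half open against its raised pin, the smaller vent shut and the loose things undisturbed, though the hand-in returned no verdict.

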